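Unclip and take off the cover of a vacuum filter box

TASK

The filter of the vacuum line is due for cleaning, so take the cover off the filter box on the bed: press the snap tab at the front of the box inward, gently, until you feel it let go and the front of the cover springs up, then draw the cover toward the tab side to bring its rear lugs out of their slots, lift it off and lay it flat and right way up on a clear patch of the worktop. The tab and lugs are thin plastic: push only as hard as it takes to release them, never drop the cover, and leave the other things on the bed where they are.

Things in the scene. Friction and masses are not known exactly. Their poses are not given: they have to be found in the camera images.
- filter_box: Grey cast filter box screwed to the worktop, 120 mm (its x) by 90 mm (y), rim 50 mm above the worktop; origin on the worktop under its centre, z up, x from the front (latch side, roughly facing the robot) to the rear. A hose port sticks out 22 mm from the middle of each y side, 24 mm up. The rear wall has two slots under a bar 4.5 mm tall. Two spring pins stand inside near the front.
- thumb_pad (a point): Foremost point of the snap tab's thumb pad, in the middle of the box's front: 72 mm ahead (-x) of the box's centre, 30 mm above the worktop. The pad is a ridged black bar 26 mm long (y), 12 mm tall (24 to 36 mm up), rounded, 7 mm proud of the cover's skirt above it. Push it toward +x of the box. The point given is fixed to the box: it shows the rest position.
- tab: The flexing plastic snap tab; origin at its root, 5 mm up; it bends about y. The pad hardly moves below some 5 to 8 N of push; at some 10 to 12.5 N and after about 2 to 3 mm its nose slips free of the cover's skirt and the force drops; at about 3.4 mm the tab meets a rigid stop. More than 14 N cracks it. It springs back when let go and does not need to stay pressed once the cover has sprung up.
- cover: Black clip-on cover, 127 mm (x) by 99 mm (y), about 0.12 kg, axes as the box's. Origin at the centre of the underside of its 4 mm plate (on the box: 50 mm above the worktop). Lips hang 8 mm down at the y sides, a skirt 12 mm at the front, outer face x = -65 mm, with a window for the tab's nose. Laid flat, right way up, it stands level on skirt and lug posts, origin 12 mm up.
- rear_lugs (a point): Point midway between the tips of the cover's two rear lugs: x = +63 mm, 8 mm below the cover's origin. They reach 7 mm through the slots, under the bar. With the front raised, draw the cover about 10 mm to the front (-x of the box), then lift. While the front is down, locating ribs stop it from being drawn. Lugs and ribs stand 20 N.
- grip_bar (a point): Centre of the moulded grip bar in the middle of the cover's top: 46 mm long along the cover's x, 14 mm wide along its y, rising 19 mm above the plate; the point lies 13 mm above the cover's origin, 9 mm above the plate and 10 mm below the bar's top. The plate is clear for 40 mm on either side of it.
- clear_patch (a point): Middle of a patch of bare worktop to the right of the box, in front of the wooden block of router bits: some 150 by 150 mm are always clear there. A good place to lay the cover, though any clear part of the worktop will do.
- cover_front_edge (a point): Upper front edge of the cover, at its middle: x = -65 mm, 4 mm above the cover's origin, so 54 mm above the worktop while latched. When the tab lets go, the spring pins lift this edge about 13 mm and hold it there, the cover leaning about 6 degrees on its rear edge, lugs still in the slots.
- screw_bin: Bystander: open blue bin of screws, 66x100x43 mm; origin at the centre of its underside.
- stop_pin_0: Bystander: stepped steel stop pin standing upright, 30 mm across, 63 mm tall; origin at the centre of its underside.
- collet_nut_0: Bystander: dark collet nut lying flat, 53 mm across, 22 mm tall; origin at the centre of its underside.
- vac_plug_0: Bystander: black rubber vacuum plug with a knob, 35 mm across, 37 mm tall; origin at the centre of its underside.
- spanner_17: Bystander: steel combination spanner lying flat, 174x31x10 mm; origin at the centre of its underside.
- offcut_1: Bystander: wooden offcut, 52x75x18 mm; origin at the centre of its underside.
- hex_key_1: Bystander: small black hex key lying flat, 29x78x6 mm; origin at the centre of its underside.
Things that resemble listed ones, but are neither listed nor needed, are in the scene too. What is shaped like the cover but turquoise is not meant.

How it is judged:
By the outcome, as a careful person would: the job done as asked, in the order asked, and still so for the second after the job is handed in, with the robot touching nothing.
It also fails if it takes over 72 s, if anything falls off the work surface, if the arm or the gripper's body presses on something with over 40 N, if the wrist force passes 120 N, or if a joint passes its speed limit or range.

ROBOT

A 7-joint arm with a two-finger parallel gripper is mounted at the origin on a cart in front of the work surface, level with it; the furniture and walls round the work are solid. World frame = base frame: x ahead of the robot, y to its left, z up, the work surface at z = 0. Lengths are in m, angles in rad, forces in N, time in s.
With the tool pointing down it reaches from about 0.35 to 0.9 m from the base axis. Payload 7.2 kg.
Tool frame: the origin (TCP) lies on the centre line of the jaws, within the pads' length; the fingertips stand 25 mm ahead of it and the grasp point (between the pads) lies 6 mm ahead of it; z points along the fingers, y is the line along which they close (so a half turn about z gives the same grasp; the last joint's range is limited). The gripper opens to 85 mm and grips with 20 to 120 N. Pads are 22 mm wide; open, the fingers measure 114 mm over their backs; the gripper's body (76 mm by 85 mm) begins 54 mm behind the grasp point. The pads swing forward as they close: fully open they stand 13 mm farther back than shut.
Start: joints at [1.166, 0.411, -0.013, 1.596, 0.006, 1.134, -0.082], TCP at [0.207, -0.59, 0.256] pointing down, gripper open.
Joint ranges: [-2.95, 2.95], [-0.29, 1.99], [-1.47, 1.44], [0.14, 2.54], [-1.03, 4.17], [0.13, 1.85], [-2.86, 2.86]. Speed limits (rad/s): [2.39, 2.39, 3.01, 3.01, 3.14, 3.14, 3.14].

INTERFACE

Orientations are given as [roll, pitch, yaw] about the fixed x, y, z axes, in that order (R = Rz(yaw) Ry(pitch) Rx(roll)).
In Python, from workcell import ctrl, imaging gives the robot as it stands. The module is installed in compiled form; this text tells all that it offers.
- The arm moves only by the tool drive_tool, never from a script. Its argument "steps" is text: rows parted by semicolons, each of 7 numbers parted by spaces: the turn, a rotation vector about the tool's x, y, z in rad, then the shift along the tool's x, y, z in m, then the finger opening in m, from 0 to 0.0854. A call has 1 to 12 rows; each row is the pose to reach, as a shift and turn from the pose commanded when the call began, along the tool's axes at that moment; what a row does not reach only later rows make up. A row lasts 1/10 s, in which the tool goes at most 50 mm and 8.59 degrees, less where a joint would pass 70% of its speed; a pose out of reach is approached as far as the arm can. A call with a gripper value outside its range is refused whole. The fingers move at their own pace and stop on an object; the grip force is fixed at half the most. Time passes only in rows, so rows that repeat a pose let the fingers close. It gives the time, the measured TCP pose, the force, the opening and the grip force at its end, in the units of the state.
- ctrl.state(): the state, without advancing time (a new reading comes with each control period).
- imaging.grab_frame(name): name is "scene" or "top"; returns (picture, depth): 480x640x3 uint8, red, green, blue; 480x640 float32, m along the optical axis (not along the pixel's ray), 0 where there is no reading.
- imaging.camera_info(name): a dict with "mtx" (3x3 intrinsics, pixels), "rvec" (rotation vector, rad) and "tvec" (3), from world to camera coordinates, as OpenCV has them. Camera axes: x right, y down, z forward; pixel columns grow to the right and rows downward; lengths in m; the calibration is good to about 2 mm. A picture is of the moment at which its call begins. camera_info takes no time and is no camera call.
- ctrl.finish_job(): hands the job in; it is judged then, once.
The state is a dict: "clock": time; "q": joint angles; "qd": joint speeds; "tau": joint torques, N m; "eef_pos": TCP position; "eef_rot": TCP orientation; "ft_force": force on the tool from outside, world axes, zero at the start; "torque": the same for the moment, N m; "finger_gap": opening from 0.0 (shut) to 1.0 (fully open); "gripper_force": force on a finger pad.
Only numpy, scipy, OpenCV 4.12 (cv2) and the standard library are available. Lean on these libraries where they do the work, as an engineer would, in place of code of your own. Each camera call takes 0.05 s, during which the arm holds its last target. There are 200 camera calls.

## Working session

There is one attempt and no reset: what is moved stays moved. The work goes in short steps, Python scripts to look and compute and a tool call to move; the robot and the scene stay as the last step left them, time stands still between calls to the robot, and variables do not carry over. Pictures are saved under pics/ and viewed, at most 10 in all, crops included, and the job is handed in when it is done.

Besides the shell and the picture viewer there is one more tool, called after "Emit:" by a JSON object that holds its "api" and its "payload", one argument or row to a line. drive_tool: Moves the arm, as the interface text tells. Its arguments: {"type":"object","properties":{"steps":{"type":"string"}},"required":["steps"]}

```bash
mkdir -p pics
cat > h.py <<'E'
import numpy as np, cv2
from workcell import ctrl, imaging
def cam(n):
    i=imaging.camera_info(n); R=cv2.Rodrigues(np.array(i["rvec"],float))[0]
    return np.array(i["mtx"],float),R,np.array(i["tvec"],float).ravel()
def ray(n,u,v,z):
    K,R,t=cam(n); d=R.T@np.linalg.solve(K,[u,v,1.]); c=-R.T@t
    return c+d*(z-c[2])/d[2]
def cloud(n,D):
    K,R,t=cam(n); v,u=np.mgrid[:480,:640]
    P=np.stack([(u-K[0,2])/K[0,0]*D,(v-K[1,2])/K[1,1]*D,D],-1)
    return (P-t)@R
def proj(n,p):
    K,R,t=cam(n); q=K@(R@np.array(p)+t); return q[:2]/q[2]
E
python3 - <<'E'
from h import *
for n in("scene","top"):
    p,d=imaging.grab_frame(n); np.savez(n+".npz",p=p,d=d); cv2.imwrite(f"pics/{n}0.png",p[:,:,::-1])
    K,R,t=cam(n); print(n,K.round(1).tolist(),(-R.T@t).round(3),R.round(2).tolist())
s=ctrl.state(); print({k:np.round(v,3).tolist() for k,v in s.items()})
E
```

```text
scene [[448.9, 0.0, 320.7], [0.0, 448.9, 246.5], [0.0, 0.0, 1.0]] [-0.176  0.652  1.06 ] [[-0.57, -0.82, -0.01], [-0.63, 0.44, -0.64], [0.53, -0.36, -0.77]]
top [[458.2, 0.0, 320.7], [0.0, 458.2, 237.2], [0.0, 0.0, 1.0]] [0.213 0.202 1.455] [[-0.02, -1.0, 0.01], [-0.98, 0.02, -0.21], [0.21, -0.01, -0.98]]
{'clock': 0.1, 'q': [1.166, 0.412, -0.013, 1.597, 0.006, 1.134, -0.082], 'qd': [-0.001, -0.004, -0.002, -0.004, 0.001, 0.002, 0.0], 'tau': [0.003, -60.182, 0.684, -30.008, 0.014, 0.006, 0.0], 'eef_pos': [0.206, -0.59, 0.256], 'eef_rot': [-3.14, 0.0, 0.337], 'ft_force': [0.009, -0.356, 0.105], 'torque': [0.017, 0.021, 0.016], 'gripper_force': 0.0, 'finger_gap': 0.995}
```

View pics/scene0.png

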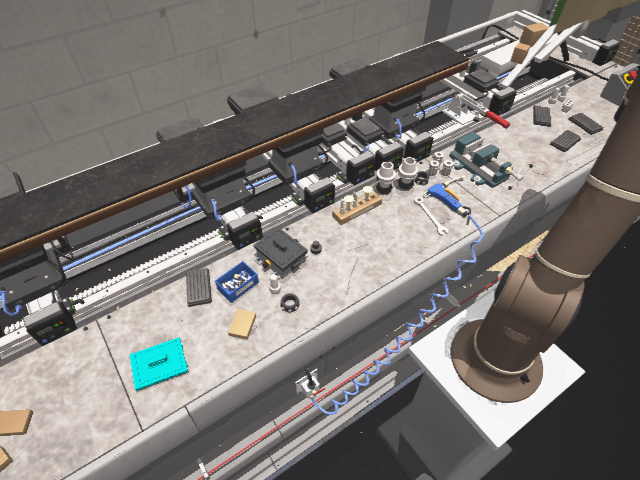

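View pics/top0.png

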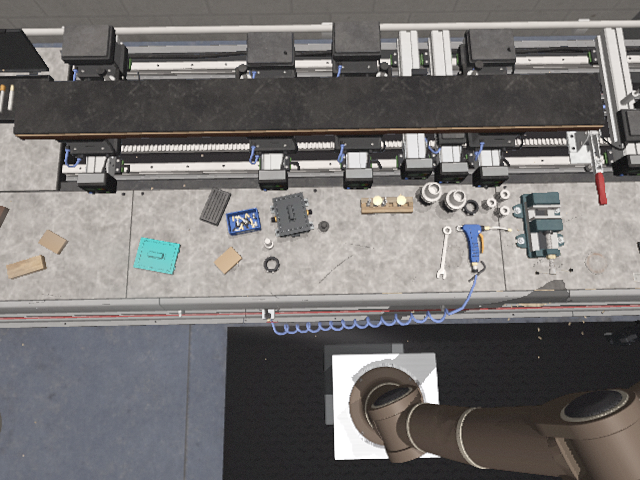

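The filter box is at scene (280,250) and top (291,215). The other candidates are the turquoise cover at top (158,256), which is a decoy; the dark ribbed mat at top (214,206); and the machine's black housings at top (272,165) and (357,165). I choose the dark box with hose ports and a grip bar at top (291,215), and check it in a close crop.

Run:
```python
from h import *
z=np.load("top.npz");p,d=z["p"],z["d"]; s=np.load("scene.npz")
a=cv2.resize(p[180:280,235:345,::-1],None,fx=5,fy=5,interpolation=cv2.INTER_CUBIC)
b=cv2.resize(s["p"][220:320,205:335,::-1],None,fx=4,fy=4,interpolation=cv2.INTER_CUBIC)
cv2.imwrite("pics/c1.png",cv2.resize(np.hstack([a[:400,:], np.zeros((400,0,3),np.uint8)]),(400,290)));
c=np.zeros((600,800,3),np.uint8); c[:500,:]=0
c[:290,:400]=cv2.resize(a[:400],(400,290)); c[290:,:]=cv2.resize(b[:, :],(800,310)) if 0 else 0
aa=cv2.resize(p[185:275,240:340,::-1],(400,360),interpolation=cv2.INTER_CUBIC); bb=cv2.resize(s["p"][222:312,215:315,::-1],(400,360),interpolation=cv2.INTER_CUBIC)
cv2.imwrite("pics/c1.png",np.hstack([aa,bb]))
for n,(u0,v0,u1,v1) in {"top":(255,180,330,245),"scene":(235,215,325,285)}.items():
    f={"top":z,"scene":s}[n]; P=cloud(n,f["d"].astype(float))
    m=np.zeros((480,640),bool); m[v0:v1,u0:u1]=1
    for lo,hi in((.047,.060),(.063,.085)):
        mm=(m&(P[...,2]>lo)&(P[...,2]<hi)).astype(np.uint8)
        k,l,st,_=cv2.connectedComponentsWithStats(mm); 
        for i in range(1,k):
            if st[i,4]<12: continue
            Q=P[l==i]; r=cv2.minAreaRect(Q[:,:2].astype(np.float32)*1000)
            print(n,lo,st[i].tolist(),np.round(r[0],1),np.round(r[1],1),round(r[2],1),np.median(Q[:,2]).round(4))
```

```text
top 0.047 [261, 183, 27, 7, 38] [672.  332.4] [13.5 84.4] 9.5 0.0535
top 0.047 [272, 192, 38, 45, 1125] [585.7 281.2] [129.   98.8] 11.3 0.0539
top 0.063 [259, 184, 28, 4, 67] [671.9 336. ] [ 4.7 85. ] 0.6 0.0744
top 0.063 [287, 205, 7, 15, 73] [586.8 281.6] [45.8 16. ] 10.5 0.0715
scene 0.047 [253, 227, 54, 44, 1094] [588.2 280.3] [130.3 101.2] 11.1 0.0558
scene 0.047 [235, 229, 27, 17, 79] [676.2 335.1] [ 8.  90.7] 1.1 0.0536
scene 0.047 [270, 279, 8, 5, 21] [495.2 355.9] [19.6  8.6] 63.0 0.053
scene 0.063 [235, 215, 9, 4, 20] [751.4 325.4] [29.9 10.5] 41.9 0.07
scene 0.063 [235, 224, 26, 17, 147] [675. 335.] [ 9.6 86.5] 1.1 0.075
scene 0.063 [273, 238, 13, 12, 83] [588.4 281. ] [45.5 14.5] 8.9 0.0737
scene 0.063 [270, 275, 7, 5, 27] [498.1 354.4] [15.7 13.6] 38.2 0.0652
```

View pics/c1.png

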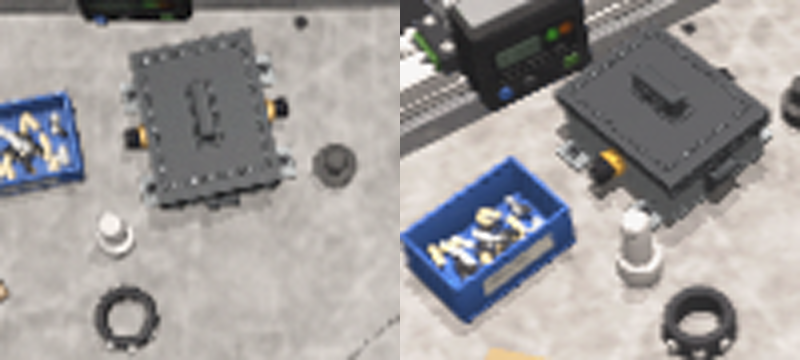

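The crop confirms the choice: a black cover with a grip bar and orange hose ports on both sides. The tab pad is on the robot side at crop-right (720,180). The stop pin stands front-left at crop-left (112,232) and the plug stands at the right at (335,163).

```bash
cat >> h.py <<'E'
from scipy.spatial.transform import Rotation as Ro
YAW=0.187; O=np.array([.588,.2812,0]); BX=np.array([np.cos(YAW),np.sin(YAW),0]); BY=np.array([-BX[1],BX[0],0])
def box(x,y,z): return O+BX*x+BY*y+[0,0,z]
def go(p,yaw=YAW,pitch=0):
    s=ctrl.state(); R=Ro.from_euler("xyz",s["eef_rot"]); T=Ro.from_euler("xyz",[np.pi,pitch,yaw])
    print("turn",(R.inv()*T).as_rotvec().round(4),"shift",R.inv().apply(np.array(p)-s["eef_pos"]).round(4))
E
python3 - <<'E'
from h import *
print("patch",ray("top",375,248,0),"block",ray("top",387,206,.03))
go([.48,-.3,.256]); go(box(-110,0,0)*0+box(-.11,0,.2)); print(box(-.11,0,.2),box(-.072,0,.03))
P=cloud("top",np.load("top.npz")["d"].astype(float))
m=(P[...,1]>-.4)&(P[...,1]<.5)&(P[...,0]>.35)
for a in np.arange(.4,1.1,.1):
    q=m&(abs(P[...,0]-a)<.05); print(a.round(2),P[q][:,2].max().round(3))
q=(abs(P[...,0]-.46)<.075)&(abs(P[...,1]-.06)<.085); print(P[q][:,2].min(),P[q][:,2].max())
E
```

```text
patch [0.48062395 0.01240166 0.        ] block [ 0.61216766 -0.02847718  0.03      ]
turn [-0.0015  0.0002  0.1498] shift [ 3.539e-01 -1.828e-01 -2.000e-04]
turn [-0.0015  0.0002  0.1498] shift [ 0.5392 -0.712   0.0565]
[0.4799177  0.26074968 0.2       ] [0.51725522 0.26781433 0.03      ]
0.4 0.031
0.5 0.066
0.6 0.116
0.7 0.156
0.8 0.3
0.9 0.3
1.0 0.252
-0.01159129348752348 0.009617011520244016
```

Emit:
{"api": "drive_tool", "payload": {
  "steps": "0 0 0.15 0.354 -0.183 0 0;0 0 0.15 0.354 -0.183 0 0;0 0 0.15 0.354 -0.183 0 0;0 0 0.15 0.354 -0.183 0 0;0 0 0.15 0.354 -0.183 0 0;0 0 0.15 0.354 -0.183 0 0;0 0 0.15 0.354 -0.183 0 0;0 0 0.15 0.354 -0.183 0 0;0 0 0.15 0.539 -0.712 0.056 0;0 0 0.15 0.539 -0.712 0.056 0;0 0 0.15 0.539 -0.712 0.056 0;0 0 0.15 0.539 -0.712 0.056 0"
}}

```text
clock: 1.3
eef_pos: [0.4795, -0.0992, 0.236]
eef_rot: [-3.142, 0.0, 0.187]
ft_force: [1.0, 0.5, -0.4]
finger_gap: -0.002
gripper_force: 0.0
```

```bash
python3 -c "
from h import *
print(box(-.11,0,.2));go(box(-.11,0,.2))"
```

```text
[0.4799177  0.26074968 0.2       ]
turn [-0.      0.0004 -0.0002] shift [ 0.0672 -0.3536  0.036 ]
```

Emit:
{"api": "drive_tool", "payload": {
  "steps": "0 0 0 0.067 -0.3536 0.036 0;0 0 0 0.067 -0.3536 0.036 0;0 0 0 0.067 -0.3536 0.036 0;0 0 0 0.067 -0.3536 0.036 0;0 0 0 0.067 -0.3536 0.036 0;0 0 0 0.067 -0.3536 0.036 0;0 0 0 0.067 -0.3536 0.036 0;0 0 0 0.067 -0.3536 0.036 0;0 0 0 0.067 -0.3536 0.15 0;0 0 0 0.067 -0.3536 0.193 0;0 0 0 0.067 -0.3536 0.193 0;0 0 0 0.067 -0.3536 0.193 0"
}}

```text
clock: 2.5
eef_pos: [0.4768, 0.2559, 0.038]
eef_rot: [3.138, 0.01, 0.187]
ft_force: [-0.9, -1.7, -1.6]
finger_gap: -0.001
gripper_force: 0.0
```

```bash
python3 -c "
from h import *
go(box(-.11,0,.043));go(box(-.09,0,.043)); s=ctrl.state(); print(s['ft_force'],s['eef_pos'])
for n in('top','scene'):
    p,d=imaging.grab_frame(n); u,v=proj(n,box(-.072,0,.03)).astype(int)
    cv2.imwrite('pics/a_%s.png'%n,cv2.resize(p[v-40:v+40,u-50:u+50,::-1],(400,320),interpolation=2))
cv2.imwrite('pics/a.png',np.hstack([cv2.imread('pics/a_top.png'),cv2.imread('pics/a_scene.png')]))"
```

```text
turn [ 0.0036  0.0097 -0.0002] shift [ 0.004  -0.0042 -0.005 ]
turn [ 0.0036  0.0097 -0.0002] shift [ 0.024  -0.0042 -0.0052]
[-0.90940943 -1.70576778 -1.5525686 ] [0.47675917 0.25589704 0.03803786]
```

View pics/a.png

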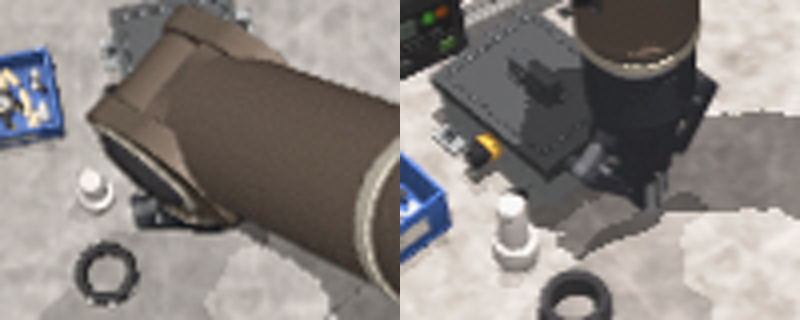

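The gripper, shut, is in front of the tab (scene crop 655,195), clear of the stop pin at (515,235). I'll approach it.

Emit:
{"api": "drive_tool", "payload": {
  "steps": "0 0 0 0.006 0 0 0;0 0 0 0.012 0 0 0;0 0 0 0.018 0 0 0;0 0 0 0.02 0 0 0;0 0 0 0.02 0 0 0;0 0 0 0.02 0 0 0;0 0 0 0.02 0 0 0"
}}

```text
clock: 3.3
eef_pos: [0.4997, 0.2624, 0.0434]
eef_rot: [3.141, 0.0, 0.187]
ft_force: [0.3, -0.3, -0.1]
finger_gap: 0.0
gripper_force: 0.0
```

```bash
python3 -c "
from h import *
go(box(-.083,0,.043)); s=ctrl.state(); print(s['ft_force'],s['eef_pos'])"
```

```text
turn [ 0.0001  0.0002 -0.0001] shift [ 0.0073 -0.0021  0.0004]
[ 0.25088729 -0.29785463 -0.05144783] [0.49965504 0.26238003 0.04342616]
```

Emit:
{"api": "drive_tool", "payload": {
  "steps": "0 0 0 0.002 -0.002 0 0;0 0 0 0.004 -0.002 0 0;0 0 0 0.004 -0.002 0 0;0 0 0 0.004 -0.002 0 0"
}}

```text
clock: 3.7
eef_pos: [0.5035, 0.2651, 0.0433]
eef_rot: [3.141, 0.0, 0.187]
ft_force: [-0.3, -0.1, 0.2]
finger_gap: 0.003
gripper_force: 0.0
```

Emit:
{"api": "drive_tool", "payload": {
  "steps": "0 0 0 0.001 0 0 0;0 0 0 0.001 0 0 0;0 0 0 0.001 0 0 0;0 0 0 0.001 0 0 0"
}}

```text
clock: 4.1
eef_pos: [0.5044, 0.2653, 0.0434]
eef_rot: [3.142, -0.0, 0.187]
ft_force: [0.2, 0.1, 0.8]
finger_gap: 0.004
gripper_force: 0.0
```

Emit:
{"api": "drive_tool", "payload": {
  "steps": "0 0 0 0.001 0 0 0;0 0 0 0.001 0 0 0;0 0 0 0.001 0 0 0;0 0 0 0.001 0 0 0"
}}

```text
clock: 4.5
eef_pos: [0.5054, 0.2655, 0.0434]
eef_rot: [3.142, 0.0, 0.187]
ft_force: [-0.1, -0.0, 0.6]
finger_gap: -0.001
gripper_force: 0.0
```

Emit:
{"api": "drive_tool", "payload": {
  "steps": "0 0 0 0.0005 0 0 0;0 0 0 0.0005 0 0 0;0 0 0 0.0005 0 0 0"
}}

```text
clock: 4.8
eef_pos: [0.5059, 0.2656, 0.0434]
eef_rot: [3.142, 0.0, 0.187]
ft_force: [-0.3, -1.0, 0.2]
finger_gap: -0.0
gripper_force: 0.0
```

Emit:
{"api": "drive_tool", "payload": {
  "steps": "0 0 0 0.0005 0 0 0;0 0 0 0.0005 0 0 0;0 0 0 0.0005 0 0 0"
}}

```text
clock: 5.1
eef_pos: [0.5065, 0.2657, 0.0434]
eef_rot: [3.142, -0.0, 0.187]
ft_force: [-1.0, 0.2, 0.8]
finger_gap: -0.003
gripper_force: 0.0
```

Emit:
{"api": "drive_tool", "payload": {
  "steps": "0 0 0 0.0005 0 0 0;0 0 0 0.0005 0 0 0;0 0 0 0.0005 0 0 0"
}}

```text
clock: 5.4
eef_pos: [0.5069, 0.2658, 0.0434]
eef_rot: [-3.142, -0.0, 0.187]
ft_force: [-0.2, -0.1, 0.1]
finger_gap: -0.001
gripper_force: 0.0
```

Emit:
{"api": "drive_tool", "payload": {
  "steps": "0 0 0 0.0005 0 0 0;0 0 0 0.0005 0 0 0;0 0 0 0.0005 0 0 0"
}}

```text
clock: 5.7
eef_pos: [0.5071, 0.2658, 0.0433]
eef_rot: [3.141, 0.0, 0.187]
ft_force: [-1.2, 0.8, 1.4]
finger_gap: -0.002
gripper_force: 0.6
```

Emit:
{"api": "drive_tool", "payload": {
  "steps": "0 0 0 0.0005 0 0 0;0 0 0 0.0005 0 0 0;0 0 0 0.0005 0 0 0"
}}

```text
clock: 6.0
eef_pos: [0.5073, 0.2659, 0.0433]
eef_rot: [3.141, 0.001, 0.187]
ft_force: [-3.9, -0.2, 2.8]
finger_gap: -0.0
gripper_force: 2.2
```

Emit:
{"api": "drive_tool", "payload": {
  "steps": "0 0 0 0.0005 0 0 0;0 0 0 0.0005 0 0 0;0 0 0 0.0005 0 0 0"
}}

```text
clock: 6.3
eef_pos: [0.5074, 0.2659, 0.0433]
eef_rot: [3.141, 0.002, 0.187]
ft_force: [-5.5, -1.4, 4.5]
finger_gap: 0.003
gripper_force: 3.1
```

There's an upward force component as well, so the tip may be riding on the rounding of the pad. I'll back off and go in lower so the flat of the finger takes the load.

Emit:
{"api": "drive_tool", "payload": {
  "steps": "0 0 0 -0.004 0 0 0;0 0 0 -0.004 0 0 0;0 0 0 -0.004 0 0.006 0;0 0 0 -0.004 0 0.006 0;0 0 0 -0.0025 0 0.006 0;0 0 0 -0.0015 0 0.006 0;0 0 0 -0.0015 0 0.006 0;0 0 0 -0.0015 0 0.006 0"
}}

```text
clock: 7.1
eef_pos: [0.5071, 0.2658, 0.0374]
eef_rot: [-3.142, -0.0, 0.187]
ft_force: [0.3, 1.0, -0.5]
finger_gap: 0.006
gripper_force: 0.0
```

Emit:
{"api": "drive_tool", "payload": {
  "steps": "0 0 0 0.0005 0 0 0;0 0 0 0.001 0 0 0;0 0 0 0.001 0 0 0;0 0 0 0.001 0 0 0"
}}

```text
clock: 7.5
eef_pos: [0.5073, 0.2659, 0.0373]
eef_rot: [3.141, 0.001, 0.187]
ft_force: [-4.6, -0.8, 2.7]
finger_gap: -0.001
gripper_force: 2.2
```

Emit:
{"api": "drive_tool", "payload": {
  "steps": "0 0 0 0.0005 0 0 0;0 0 0 0.0005 0 0 0;0 0 0 0.0005 0 0 0"
}}

```text
clock: 7.8
eef_pos: [0.5073, 0.2659, 0.0373]
eef_rot: [3.141, 0.002, 0.187]
ft_force: [-6.9, -1.2, 4.8]
finger_gap: -0.003
gripper_force: 3.1
```

Emit:
{"api": "drive_tool", "payload": {
  "steps": "0 0 0 0 0 -0.0007 0;0 0 0 0 0 -0.0007 0;0 0 0 0 0 -0.0007 0"
}}

```text
clock: 8.1
eef_pos: [0.5076, 0.2659, 0.0377]
eef_rot: [3.141, 0.002, 0.187]
ft_force: [-5.5, -0.5, -0.0]
finger_gap: -0.001
gripper_force: 2.7
```

```bash
python3 -c "
from h import *
s=ctrl.state(); print(s['ft_force'],s['torque'],s['eef_pos'],s['eef_rot'])"
```

```text
[-5.45999784 -0.49545794 -0.02966032] [-0.19733006  1.06400335 -0.01645832] [0.50760742 0.26591441 0.03769118] [3.14120620e+00 1.51513036e-03 1.87112668e-01]
```

Emit:
{"api": "drive_tool", "payload": {
  "steps": "0 0 0 0.0005 0 -0.0001 0;0 0 0 0.0005 0 -0.0001 0;0 0 0 0.0005 0 -0.0001 0"
}}

```text
clock: 8.4
eef_pos: [0.508, 0.266, 0.0379]
eef_rot: [3.141, 0.002, 0.187]
ft_force: [-5.2, -1.3, 0.8]
finger_gap: -0.002
gripper_force: 3.0
```

Emit:
{"api": "drive_tool", "payload": {
  "steps": "0 0 0 0.0004 0 -0.0001 0;0 0 0 0.0004 0 -0.0001 0;0 0 0 0.0004 0 -0.0001 0"
}}

```text
clock: 8.7
eef_pos: [0.5082, 0.266, 0.038]
eef_rot: [3.141, 0.002, 0.187]
ft_force: [-6.8, 0.3, 1.9]
finger_gap: -0.002
gripper_force: 3.2
```

Emit:
{"api": "drive_tool", "payload": {
  "steps": "0 0 0 0.0004 0 -0.0001 0;0 0 0 0.0004 0 -0.0001 0;0 0 0 0.0004 0 -0.0001 0"
}}

```text
clock: 9.0
eef_pos: [0.5085, 0.2661, 0.038]
eef_rot: [3.141, 0.002, 0.187]
ft_force: [-7.8, -1.2, 2.0]
finger_gap: 0.003
gripper_force: 3.5
```

Emit:
{"api": "drive_tool", "payload": {
  "steps": "0 0 0 0.0004 0 -0.0002 0;0 0 0 0.0004 0 -0.0002 0;0 0 0 0.0004 0 -0.0002 0"
}}

```text
clock: 9.3
eef_pos: [0.5087, 0.2661, 0.0382]
eef_rot: [3.141, 0.002, 0.187]
ft_force: [-6.0, -0.2, 1.4]
finger_gap: -0.004
gripper_force: 3.6
```

Emit:
{"api": "drive_tool", "payload": {
  "steps": "0 0 0 0.0004 0 -0.0002 0;0 0 0 0.0004 0 -0.0002 0;0 0 0 0.0004 0 -0.0002 0"
}}

```text
clock: 9.6
eef_pos: [0.509, 0.2662, 0.0383]
eef_rot: [3.141, 0.003, 0.187]
ft_force: [-6.9, -1.0, 1.9]
finger_gap: 0.003
gripper_force: 3.7
```

Emit:
{"api": "drive_tool", "payload": {
  "steps": "0 0 0 0.0004 0 -0.0001 0;0 0 0 0.0004 0 -0.0001 0;0 0 0 0.0004 0 -0.0001 0"
}}

```text
clock: 9.9
eef_pos: [0.5093, 0.2662, 0.0384]
eef_rot: [3.141, 0.003, 0.187]
ft_force: [-9.2, -1.1, 2.8]
finger_gap: 0.0
gripper_force: 4.0
```

Emit:
{"api": "drive_tool", "payload": {
  "steps": "0 0 0 0.0004 0 -0.0002 0;0 0 0 0.0004 0 -0.0002 0;0 0 0 0.0004 0 -0.0002 0"
}}

```text
clock: 10.2
eef_pos: [0.5096, 0.2663, 0.0386]
eef_rot: [3.141, 0.003, 0.187]
ft_force: [-7.2, -0.8, 1.8]
finger_gap: -0.004
gripper_force: 4.1
```

Emit:
{"api": "drive_tool", "payload": {
  "steps": "0 0 0 0.0003 0 -0.0002 0;0 0 0 0.0003 0 -0.0002 0;0 0 0 0.0003 0 -0.0002 0"
}}

```text
clock: 10.5
eef_pos: [0.5101, 0.2664, 0.0388]
eef_rot: [3.141, 0.003, 0.187]
ft_force: [-7.8, -1.8, 1.4]
finger_gap: -0.003
gripper_force: 3.7
```

Emit:
{"api": "drive_tool", "payload": {
  "steps": "0 0 0 0.0003 0 -0.0002 0;0 0 0 0.0003 0 -0.0002 0;0 0 0 0.0003 0 -0.0002 0"
}}

```text
clock: 10.8
eef_pos: [0.5104, 0.2664, 0.0389]
eef_rot: [3.141, 0.003, 0.187]
ft_force: [-6.2, -1.2, 0.9]
finger_gap: 0.002
gripper_force: 3.6
```

```bash
cat >> h.py <<'E'
def edge():
    for n in("scene","top"):
        p,d=imaging.grab_frame(n); P=cloud(n,d.astype(float)); L=(P-O)@np.stack([BX,BY,[0,0,1]]).T
        m=(abs(L[...,1])<.055)&(abs(L[...,0])<.075)&(L[...,2]>.045)&(L[...,2]<.1)&(abs(L[...,1])>.012)
        out=[]
        for a in np.arange(-.06,.07,.02):
            q=m&(abs(L[...,0]-a)<.01); out.append((round(a,2),int(q.sum()),np.round(np.median(L[q][:,2]),4) if q.any() else None))
        print(n,out)
E
python3 -c "
from h import *
edge()
s=ctrl.state(); print(s['ft_force'])"
```

```text
scene [(np.float64(-0.06), 26, np.float64(0.0649)), (np.float64(-0.04), 46, np.float64(0.0668)), (np.float64(-0.02), 71, np.float64(0.0646)), (np.float64(0.0), 75, np.float64(0.0624)), (np.float64(0.02), 84, np.float64(0.0608)), (np.float64(0.04), 111, np.float64(0.0581)), (np.float64(0.06), 80, np.float64(0.0562))]
top [(np.float64(-0.06), 2, np.float64(0.0827)), (np.float64(-0.04), 0, None), (np.float64(-0.02), 0, None), (np.float64(0.0), 0, None), (np.float64(0.02), 0, None), (np.float64(0.04), 1, np.float64(0.0574)), (np.float64(0.06), 14, np.float64(0.0543))]
[-7.69656562 -1.29594717  0.45113439]
```

The cover slopes about 6° with its front up, so the tab has released. I'll back off, rise and open.

Emit:
{"api": "drive_tool", "payload": {
  "steps": "0 0 0 -0.01 0 0 0;0 0 0 -0.03 0 0 0;0 0 0 -0.035 0 0 0;0 0 0 -0.035 0 -0.05 0;0 0 0 -0.035 0 -0.1 0.04;0 0 0 -0.035 0 -0.13 0.04;0 0 0 -0.035 0 -0.13 0.04;0 0 0 -0.035 0 -0.13 0.04"
}}

```text
clock: 11.7
eef_pos: [0.4786, 0.2603, 0.1705]
eef_rot: [-3.141, -0.003, 0.186]
ft_force: [0.3, -0.2, -0.1]
finger_gap: 0.469
gripper_force: 0.0
```

```bash
cat >> h.py <<'E'
A=.105
def cov(x,y,z,a=A):  # point in cover frame (origin underside plate), cover tilted about rear edge
    x-=.062; return box(.062+x*np.cos(a)+z*np.sin(a), y, .050-x*np.sin(a)+z*np.cos(a))
E
python3 -c "
from h import *
edge()
for h in(.08,.0315): print(cov(0,0,h));go(cov(0,0,h),pitch=A)"
```

```text
scene [(np.float64(-0.06), 141, np.float64(0.0659)), (np.float64(-0.04), 85, np.float64(0.067)), (np.float64(-0.02), 91, np.float64(0.0646)), (np.float64(0.0), 77, np.float64(0.0627)), (np.float64(0.02), 87, np.float64(0.0604)), (np.float64(0.04), 104, np.float64(0.0581)), (np.float64(0.06), 88, np.float64(0.0559))]
top [(np.float64(-0.06), 0, None), (np.float64(-0.04), 0, None), (np.float64(-0.02), 0, None), (np.float64(0.0), 0, None), (np.float64(0.02), 0, None), (np.float64(0.04), 0, None), (np.float64(0.06), 0, None)]
[0.59657391 0.28282227 0.13605745]
turn [ 0.0005 -0.1044 -0.0005] shift [ 0.1214 -0.0006  0.0325]
[0.59157938 0.28187726 0.08782456]
turn [ 0.0005 -0.1044 -0.0005] shift [ 0.1164 -0.0007  0.0808]
```

Emit:
{"api": "drive_tool", "payload": {
  "steps": "0 -0.104 0 0.05 0 0 0.04;0 -0.104 0 0.09 0 0.01 0.04;0 -0.104 0 0.121 0 0.032 0.04;0 -0.104 0 0.121 0 0.032 0.04;0 -0.104 0 0.121 0 0.032 0.04;0 -0.104 0 0.121 0 0.032 0.04;0 -0.104 0 0.121 0 0.032 0.04"
}}

```text
clock: 12.5
eef_pos: [0.5956, 0.2831, 0.1383]
eef_rot: [-3.141, 0.103, 0.188]
ft_force: [-0.3, 0.4, 0.2]
finger_gap: 0.468
gripper_force: 0.0
```

```bash
python3 -c "
from h import *
go(cov(0,0,.0315),pitch=A);p,d=imaging.grab_frame('scene'); u,v=proj('scene',box(0,0,.08)).astype(int)
cv2.imwrite('pics/b.png',cv2.resize(p[v-50:v+60,u-70:u+70,::-1],(700,550),interpolation=2))"
```

```text
turn [-0.0001 -0.0016  0.0008] shift [0.001  0.0004 0.0506]
```

View pics/b.png

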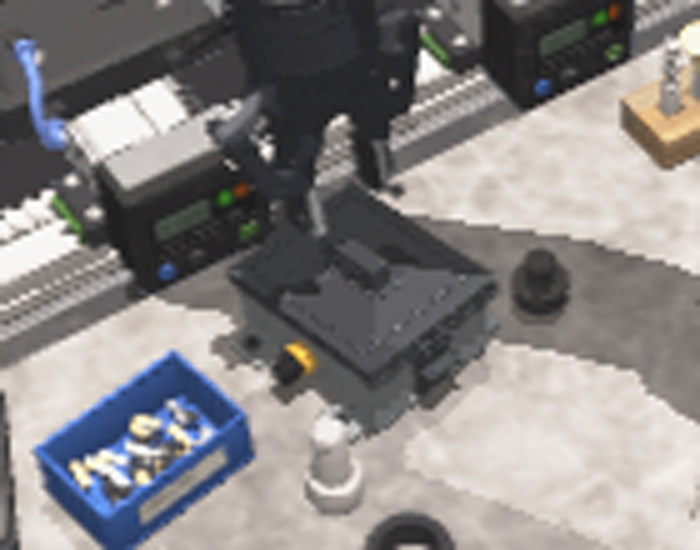

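The cover stands with its front raised and the tab free at (435,365). The open jaws at (320,225) and (390,185) straddle the bar at (360,260). I'll descend.

Emit:
{"api": "drive_tool", "payload": {
  "steps": "0 0 0 0.001 0.0004 0.02 0.04;0 0 0 0.001 0.0004 0.035 0.04;0 0 0 0.001 0.0004 0.043 0.04;0 0 0 0.001 0.0004 0.048 0.04;0 0 0 0.001 0.0004 0.049 0.04;0 0 0 0.001 0.0004 0.049 0.04;0 0 0 0.001 0.0004 0.049 0.04"
}}

```text
clock: 13.25
eef_pos: [0.5927, 0.2818, 0.0893]
eef_rot: [-3.141, 0.103, 0.187]
ft_force: [-0.0, -0.1, -0.2]
finger_gap: 0.471
gripper_force: 0.0
```

Emit:
{"api": "drive_tool", "payload": {
  "steps": "0 0 0 0 0 0 0.03;0 0 0 0 0 0 0.024;0 0 0 0 0 0 0.018;0 0 0 0 0 0 0.014;0 0 0 0 0 0 0.008;0 0 0 0 0 0 0.004;0 0 0 0 0 0 0.002;0 0 0 0 0 0 0.002;0 0 0 0 0 0 0.002"
}}

```text
clock: 14.15
eef_pos: [0.5925, 0.2814, 0.0888]
eef_rot: [3.141, 0.104, 0.187]
ft_force: [-0.8, -1.3, 4.1]
finger_gap: 0.145
gripper_force: 60.0
```

```bash
python3 -c "
from h import *
edge(); s=ctrl.state(); print(s['ft_force'],s['torque'],s['finger_gap'],s['eef_pos']); R=Ro.from_euler('xyz',s['eef_rot']).inv()
print('draw 12',R.apply(-.013*BX),'up',R.apply([0,0,.01]))"
```

```text
scene [(np.float64(-0.06), 166, np.float64(0.0668)), (np.float64(-0.04), 143, np.float64(0.0667)), (np.float64(-0.02), 141, np.float64(0.0652)), (np.float64(0.0), 159, np.float64(0.0642)), (np.float64(0.02), 89, np.float64(0.061)), (np.float64(0.04), 69, np.float64(0.0584)), (np.float64(0.06), 49, np.float64(0.0569))]
top [(np.float64(-0.06), 147, np.float64(0.066)), (np.float64(-0.04), 142, np.float64(0.0646)), (np.float64(-0.02), 144, np.float64(0.0622)), (np.float64(0.0), 126, np.float64(0.061)), (np.float64(0.02), 6, np.float64(0.0577)), (np.float64(0.04), 0, None), (np.float64(0.06), 3, np.float64(0.0551))]
[ 0.16118908 -2.08223895  4.53803028] [-0.33371374 -0.0336216   0.09532176] 0.1454605722002912 [0.59249687 0.28144248 0.08878459]
draw 12 [-1.29300586e-02  3.24980284e-06  1.34668986e-03] up [-1.03591489e-03  1.64390318e-06 -9.94619916e-03]
```

Emit:
{"api": "drive_tool", "payload": {
  "steps": "0 0 0 0 0 -0.0005 0.002;0 0 0 -0.001 0 -0.0004 0.002;0 0 0 -0.002 0 -0.0003 0.002;0 0 0 -0.003 0 -0.0002 0.002;0 0 0 -0.003 0 -0.0002 0.002"
}}

```text
clock: 14.75
eef_pos: [0.5894, 0.2812, 0.0892]
eef_rot: [-3.141, 0.104, 0.187]
ft_force: [1.3, -0.5, 0.9]
finger_gap: 0.14
gripper_force: 59.8
```

Emit:
{"api": "drive_tool", "payload": {
  "steps": "0 0 0 -0.001 0 0.0001 0.002;0 0 0 -0.002 0 0.0002 0.002;0 0 0 -0.003 0 0.0003 0.002;0 0 0 -0.003 0 0.0003 0.002"
}}

```text
clock: 15.15
eef_pos: [0.5862, 0.2804, 0.0892]
eef_rot: [3.142, 0.104, 0.187]
ft_force: [1.2, 0.8, 1.6]
finger_gap: 0.144
gripper_force: 59.8
```

Emit:
{"api": "drive_tool", "payload": {
  "steps": "0 0 0 -0.001 0 0.0001 0.002;0 0 0 -0.002 0 0.0002 0.002;0 0 0 -0.003 0 0.0003 0.002;0 0 0 -0.004 0 0.0004 0.002;0 0 0 -0.004 0 0.0004 0.002"
}}

```text
clock: 15.65
eef_pos: [0.5823, 0.2796, 0.0892]
eef_rot: [3.141, 0.104, 0.187]
ft_force: [1.0, -0.7, 1.2]
finger_gap: 0.142
gripper_force: 59.8
```

Emit:
{"api": "drive_tool", "payload": {
  "steps": "0 0 0 -0.001 0 0.0001 0.002;0 0 0 -0.002 0 0.0002 0.002;0 0 0 -0.003 0 0.0003 0.002;0 0 0 -0.003 0 0.0003 0.002"
}}

```text
clock: 16.05
eef_pos: [0.5794, 0.2791, 0.0892]
eef_rot: [3.141, 0.104, 0.187]
ft_force: [0.9, 0.3, 1.6]
finger_gap: 0.144
gripper_force: 59.8
```

Emit:
{"api": "drive_tool", "payload": {
  "steps": "0 0 0 0 0 -0.001 0.002;0 0 0 -0.0002 0 -0.002 0.002;0 0 0 -0.0003 0 -0.003 0.002;0 0 0 -0.0003 0 -0.003 0.002"
}}

```text
clock: 16.45
eef_pos: [0.5793, 0.279, 0.092]
eef_rot: [3.141, 0.105, 0.187]
ft_force: [-0.1, -1.1, -1.3]
finger_gap: 0.144
gripper_force: 59.4
```

Emit:
{"api": "drive_tool", "payload": {
  "steps": "0 0 0 -0.001 0 -0.01 0.002;0 0 0 -0.004 0 -0.035 0.002;0 0 0 -0.008 0 -0.07 0.002;0 0 0 -0.01 0 -0.1 0.002;0 0 0 -0.01 0 -0.1 0.002;0 0 0 -0.01 0 -0.1 0.002"
}}

```text
clock: 17.05
eef_pos: [0.5802, 0.2793, 0.1938]
eef_rot: [-3.141, 0.102, 0.187]
ft_force: [-0.2, -0.5, -1.5]
finger_gap: 0.14
gripper_force: 59.5
```

```bash
python3 -c "
from h import *
s=ctrl.state(); print(s['eef_pos'],s['ft_force'])
print('edge',ray('top',380,292,0),'block front',ray('top',387,213,0),'plug',ray('top',324,228,0))
P=cloud('top',np.load('top.npz')['d'].astype(float)); q=(abs(P[...,1]-.03)<.08)
for x in np.arange(.36,.62,.02):
    w=q&(abs(P[...,0]-x)<.01); print(x.round(2),P[w][:,2].min().round(3),np.median(P[w][:,2]).round(3),P[w][:,2].max().round(3))
go([.48,.03,.19],yaw=0.05);go([.48,.03,.07],yaw=0.05)"
```

```text
[0.58023291 0.27932597 0.19378386] [-0.2439644  -0.54293681 -1.52708743]
edge [0.33867526 0.00275725 0.        ] block front [ 0.59674535 -0.03215772  0.        ] plug [0.54989299 0.17581896 0.        ]
0.36 -0.34 -0.001 0.007
0.38 -0.46 -0.0 0.01
0.4 -0.012 -0.001 0.007
0.42 -0.011 -0.001 0.009
0.44 -0.01 -0.001 0.01
0.46 -0.011 -0.001 0.008
0.48 -0.011 -0.001 0.009
0.5 -0.01 -0.001 0.007
0.52 -0.009 -0.001 0.009
0.54 -0.009 -0.001 0.007
0.56 -0.01 -0.001 0.007
0.58 -0.009 -0.001 0.007
0.6 -0.007 0.021 0.082
turn [0.0068 0.1022 0.1367] shift [-0.1437  0.2264  0.0185]
turn [0.0068 0.1022 0.1367] shift [-0.1314  0.2264  0.1379]
```

Emit:
{"api": "drive_tool", "payload": {
  "steps": "0.001 0.02 0.02 -0.02 0.03 0.003 0.002;0.002 0.05 0.05 -0.05 0.07 0.006 0.002;0.004 0.08 0.1 -0.08 0.11 0.01 0.002;0.007 0.102 0.137 -0.11 0.16 0.014 0.002;0.007 0.102 0.137 -0.13 0.2 0.018 0.002;0.007 0.102 0.137 -0.1437 0.2264 0.0185 0.002;0.007 0.102 0.137 -0.1437 0.2264 0.0185 0.002;0.007 0.102 0.137 -0.1437 0.2264 0.0185 0.002;0.007 0.102 0.137 -0.1437 0.2264 0.0185 0.002;0.007 0.102 0.137 -0.1437 0.2264 0.0185 0.002"
}}

```text
clock: 18.05
eef_pos: [0.4798, 0.0313, 0.1889]
eef_rot: [-3.141, 0.002, 0.052]
ft_force: [0.1, -0.0, -1.9]
finger_gap: 0.147
gripper_force: 59.4
```

```bash
python3 -c "
from h import *
s=ctrl.state();print(s['eef_pos'],s['eef_rot'],s['ft_force'],s['torque']);go([.48,.03,.0445],yaw=0.05)
n='scene';p,d=imaging.grab_frame(n);P=cloud(n,d.astype(float));m=(abs(P[...,0]-.48)<.08)&(abs(P[...,1]-.03)<.06)&(P[...,2]>.13)&(P[...,2]<.172)
Q=P[m];c=np.linalg.lstsq(np.c_[Q[:,:2]-[.48,.03],np.ones(len(Q))],Q[:,2],rcond=None)[0];print(len(Q),c)
r=Q[:,2]-np.c_[Q[:,:2]-[.48,.03],np.ones(len(Q))]@c; Q=Q[abs(r)<.008];c=np.linalg.lstsq(np.c_[Q[:,:2]-[.48,.03],np.ones(len(Q))],Q[:,2],rcond=None)[0];print(len(Q),c)
u,v=proj(n,[.48,.03,.16]).astype(int)
cv2.imwrite('pics/d.png',cv2.resize(p[v-60:v+60,u-75:u+75,::-1],(700,560),interpolation=2))"
```

```text
[0.47984487 0.03132341 0.18890132] [-3.14118036e+00  2.35118098e-03  5.19947753e-02] [ 0.09532898 -0.03135095 -1.88589789] [-0.03231745  0.05186834 -0.03878554]
turn [-0.0004  0.0024  0.002 ] shift [0.0004 0.0014 0.1444]
1017 [ 0.0179051  -0.02419242  0.16184683]
957 [ 0.00339515 -0.02019235  0.16212653]
```

View pics/d.png

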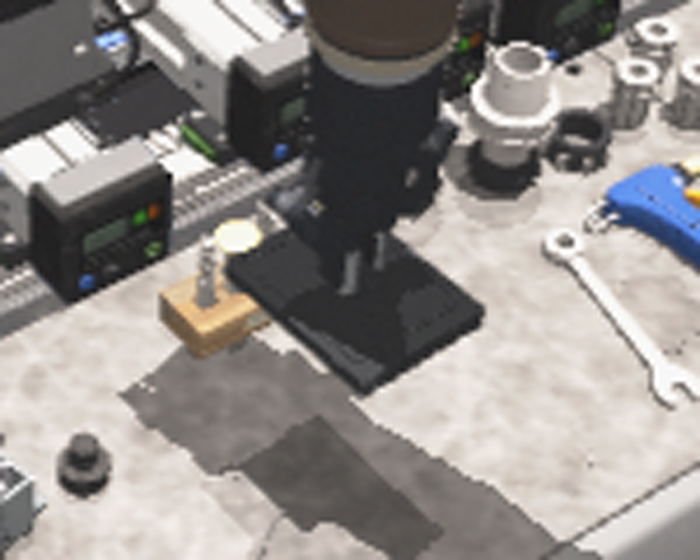

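The cover at (360,310) hangs level and right way up over bare worktop, in front of the bit block at (220,310). I'll lower it.

Emit:
{"api": "drive_tool", "payload": {
  "steps": "0 0 0 0 0 0.03 0.002;0 0 0 0 0 0.065 0.002;0 0 0 0 0 0.1 0.002;0 0 0 0 0 0.12 0.002;0 0 0 0 0 0.132 0.002;0 0 0 0 0 0.138 0.002;0 0 0 0 0 0.138 0.002;0 0 0 0 0 0.138 0.002;0 0 0 0 0 0.138 0.002"
}}

```text
clock: 19.0
eef_pos: [0.4803, 0.0299, 0.0522]
eef_rot: [3.141, -0.0, 0.05]
ft_force: [-0.2, -0.2, -1.1]
finger_gap: 0.149
gripper_force: 59.5
```

Emit:
{"api": "drive_tool", "payload": {
  "steps": "0 0 0 0 0 0.001 0.002;0 0 0 0 0 0.002 0.002;0 0 0 0 0 0.003 0.002;0 0 0 0 0 0.004 0.002;0 0 0 0 0 0.004 0.002;0 0 0 0 0 0.004 0.002"
}}

```text
clock: 19.6
eef_pos: [0.4795, 0.0298, 0.0472]
eef_rot: [3.141, 0.002, 0.05]
ft_force: [0.4, 0.6, -1.6]
finger_gap: 0.145
gripper_force: 59.5
```

Emit:
{"api": "drive_tool", "payload": {
  "steps": "0 0 0 0 0 0.001 0.002;0 0 0 0 0 0.0015 0.002;0 0 0 0 0 0.0015 0.002;0 0 0 0 0 0.0015 0.002"
}}

```text
clock: 20.0
eef_pos: [0.4794, 0.0298, 0.0457]
eef_rot: [3.141, 0.002, 0.05]
ft_force: [-0.2, -0.8, -1.3]
finger_gap: 0.145
gripper_force: 59.5
```

Emit:
{"api": "drive_tool", "payload": {
  "steps": "0 0 0 0 0 0.0005 0.002;0 0 0 0 0 0.001 0.002;0 0 0 0 0 0.001 0.002;0 0 0 0 0 0.001 0.002"
}}

```text
clock: 20.4
eef_pos: [0.4795, 0.0298, 0.0448]
eef_rot: [3.141, 0.002, 0.05]
ft_force: [-0.7, 0.7, 0.3]
finger_gap: 0.144
gripper_force: 59.7
```

Emit:
{"api": "drive_tool", "payload": {
  "steps": "0 0 0 0 0 0.0005 0.002;0 0 0 0 0 0.001 0.002;0 0 0 0 0 0.001 0.002;0 0 0 0 0 0.001 0.002"
}}

```text
clock: 20.8
eef_pos: [0.4793, 0.0298, 0.0443]
eef_rot: [3.141, 0.002, 0.05]
ft_force: [-3.7, -0.7, 9.1]
finger_gap: 0.143
gripper_force: 61.0
```

It's seated. I'll relieve the press, open slowly and rise.

Emit:
{"api": "drive_tool", "payload": {
  "steps": "0 0 0 0 0 -0.0007 0.002;0 0 0 0 0 -0.0007 0.002;0 0 0 0 0 -0.0007 0.016;0 0 0 0 0 -0.0007 0.02;0 0 0 0 0 -0.0007 0.026;0 0 0 0 0 -0.0007 0.034;0 0 0 0 0 -0.0007 0.04;0 0 0 0 0 -0.0007 0.04;0 0 0 0 0 -0.0007 0.04"
}}

```text
clock: 21.7
eef_pos: [0.4795, 0.0298, 0.0444]
eef_rot: [3.141, 0.002, 0.05]
ft_force: [-0.5, -0.4, 0.3]
finger_gap: 0.469
gripper_force: 0.0
```

Emit:
{"api": "drive_tool", "payload": {
  "steps": "0 0 0 0 0 -0.01 0.04;0 0 0 0 0 -0.03 0.04;0 0 0 0 0 -0.07 0.04;0 0 0 0 0 -0.11 0.04;0 0 0 0 0 -0.15 0.04;0 0 0 0 0 -0.18 0.04;0 0 0 0 0 -0.18 0.04;0 0 0 0 0 -0.18 0.04"
}}

```text
clock: 22.5
eef_pos: [0.4799, 0.0298, 0.2254]
eef_rot: [3.141, -0.0, 0.05]
ft_force: [-0.4, -0.2, -1.0]
finger_gap: 0.47
gripper_force: 0.0
```

```bash
python3 -c "
from h import *
n='scene';p,d=imaging.grab_frame(n);P=cloud(n,d.astype(float));m=(abs(P[...,0]-.475)<.055)&(abs(P[...,1]-.03)<.04)&(P[...,2]>.005)&(P[...,2]<.026)
Q=P[m];print(len(Q),np.linalg.lstsq(np.c_[Q[:,:2]-[.48,.03],np.ones(len(Q))],Q[:,2],rcond=None)[0])
cv2.imwrite('pics/e.png',cv2.resize(p[150:370,200:500,::-1],(800,586),interpolation=2))"
```

```text
654 [0.00346725 0.00087611 0.01778227]
```

View pics/e.png

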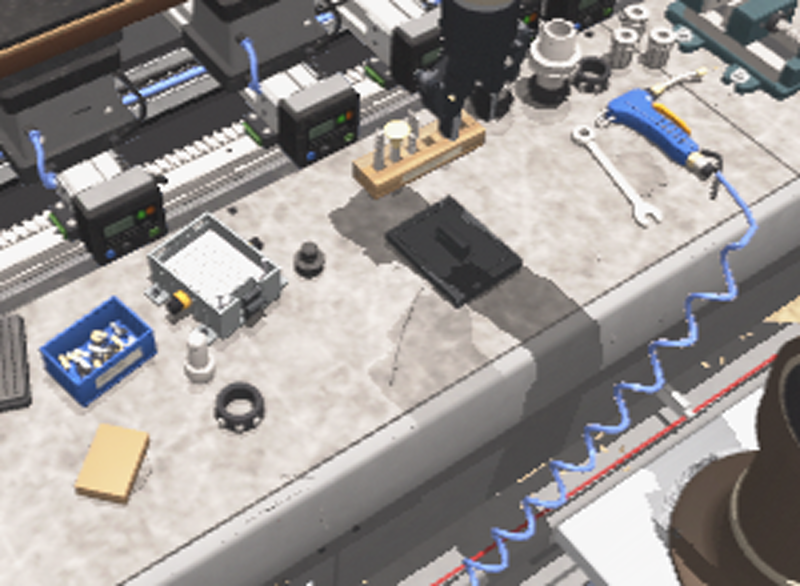

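The cover lies flat and right way up at (455,250), the box is open at (215,270), and the neighbouring things are where they were. Handing in.

```bash
python3 -c "
from h import *
print(ctrl.finish_job())"
```

```text
the job is handed in; nothing more can be done
None
```

I took the cover off the filter box and laid it flat and right way up on the clear patch; pushing the tab read 9 N at most, nothing else moved as far as the last picture shows, and I handed the job in at about 22.6 s (no verdict was returned).

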